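Put the two tins in each other's places and pack the gift box in layers

TASK

The round tin and the oblong tin are in each other's places: swap them, using the wire rack as the halfway spot, so that the oblong tin lies in the middle of the open gift box, lengthwise along it, and the round tin stands in the middle of the round cake board. Then lay the white divider tray, open side up, centred lengthwise on the oblong tin's lid, and last set the little snack carton upright in the middle of the divider tray, lengthwise along it. Keep the tins upright and never put them on the bench, leave the glass jar and the steel cup alone, and let everything stand still and released.

Things in the scene. Friction and masses are not known exactly. Their poses are not given: they have to be found in the camera images.
- roundtin: Round lidded metal tin, loose, 60 mm diameter, 50 mm high, about 0.2 kg. It starts upright in the gift box, near its middle. Origin: centre of its underside; z up its axis.
- oblongtin: Oblong lidded metal tin, loose, 96 mm long (its x), 58 mm wide (its y), 44 mm high, about 0.25 kg, flat lid. It starts on the round cake board at any yaw within 0.6 rad. Origin: centre of its underside; z up.
- divider: Divider tray of white plastic, loose, about 0.06 kg: a shallow rectangular tray, 120 mm long (its x), 66 mm wide (its y), 16 mm high over its upturned lip; floor and lip 4 mm thick (inside 112 x 58 mm, 12 mm deep). It starts open side up on the bench, and can be gripped across its 66 mm width on the outside of the lip. Origin: centre of its underside; z up.
- snack: Small kraft snack carton with a white paper band, loose, 56 mm long (its x), 40 mm wide (its y), 48 mm high, about 0.08 kg. It starts upright on the bench. Origin: centre of its underside; z up. In the divider tray there are 9 mm between its long sides and the lip: hold it by its upper half.
- giftbox: Open kraft cardboard gift box, fixed, outside 160 mm (its x) by 136 mm (its y), 55 mm high; walls and floor 5 mm thick (inside 150 x 126 mm, floor 5 mm above the bench). Target of the oblong tin. Origin: centre of its underside on the bench; x along its length, z up.
- cakeboard: Round white cake board, fixed, 120 mm diameter, flat top 10 mm above the bench. Target of the round tin. Origin: centre of its underside on the bench; z up.
- rack: Square wire cooling rack, fixed, 136 x 136 mm, its level top 22 mm above the bench, empty at the start: the free spot for a tin (it bears a tin anywhere like a flat plate). Origin: centre of its footprint on the bench; z up.
- jar: Bystander: amber glass jar with steel lid, loose, 60 mm diameter, 95 mm high, at the far edge of the work. Origin: centre of its underside.
- cup: Bystander: small open steel measuring cup, loose, 60 mm diameter, 60 mm high, at the far edge of the work. Origin: centre of its underside.
Not all that is in view belongs to the job. What is shaped like the snack but pink or purple is not meant.

How it is judged:
By the outcome, as a careful person would: the job done as asked, in the order asked, and still so for the second after the job is handed in, with the robot touching nothing.
It also fails if it takes over 128 s, if anything falls off the work surface, if the arm or the gripper's body presses on something with over 40 N, if the wrist force passes 120 N, or if a joint passes its speed limit or range.

ROBOT

A 6-joint arm with a two-finger parallel gripper is mounted at the origin on the work surface. World frame = base frame: x ahead of the robot, y to its left, z up, the work surface at z = 0. Lengths are in m, angles in degrees, forces in N, time in s.
With the tool pointing down it reaches from about 0.35 to 1 m from the base axis. Payload 7.1 kg.
Tool frame: the origin (TCP) lies between the finger pads; the fingertips stand 19 mm ahead of it and the grasp point (between the pads) is the TCP; z points along the fingers, y is the direction in which the jaws open and shut (so a half turn about z gives the same grasp; the last joint's range is limited). The gripper opens to 85 mm and grips with 20 to 120 N. Pads are 22 mm wide; open, the fingers measure 114 mm over their backs; the gripper's body (76 mm by 85 mm) begins 54 mm behind the grasp point. The pads swing forward as they close: fully open they stand 13 mm farther back than shut.
Start: joints at [66.635, 24.242, 93.386, -0, 62.372, -1.089], TCP at [0.237, 0.578, 0.25] pointing down, gripper open.
Joint ranges: [-172.04, 172.04], [-51.8, 120.97], [4.93, 147.93], [-75.15, 255.16], [6.16, 154.13], [-145.62, 145.62]. Speed limits (degrees/s): [136.94, 136.94, 172.46, 180, 180, 180].

INTERFACE

Orientations are given as [roll, pitch, yaw] about the fixed x, y, z axes, in that order (R = Rz(yaw) Ry(pitch) Rx(roll)).
In Python, from workcell import sense, optics, job gives the robot as it stands.
- The arm moves only by the tool servo_tool, never from a script. Its argument "deltas" is a list that holds one entry, the list of rows, each a list of 7 numbers: the finger opening in mm, from 0 to 85.4, then the shift along the tool's x, y, z scaled (see below), then the turn, a rotation vector about the tool's x, y, z scaled (see below). In form: [[[jaw, tx, ty, tz, wx, wy, wz], ...]]. A call has 1 to 10 rows; each row is the pose to reach, as a shift and turn from the pose measured when the call began, along the tool's axes at that moment, turning the shorter way round; what a row does not reach only later rows make up. The controller multiplies each number of a shift by 0.3 m and each number of a turn by pi rad. A row lasts 1/10 s, in which the tool goes at most 50 mm and 8.59 degrees, less where a joint would pass 70% of its speed; a pose out of reach is approached as far as the arm can. A call with a number of a shift or a turn outside -1 to 1 is refused whole. A call with a gripper value outside its range is refused whole. The fingers move at their own pace and stop on an object; the grip force is fixed at half the most. Time passes only in rows, so rows that repeat a pose let the fingers close. It gives the time, the measured TCP pose, the force and the opening at its end, in the units of the state.
- sense(): the state, without advancing time (a new reading comes with each control period).
- optics.get_image(name): name is "scene" or "side" or "wrist"; returns a dict with "pixels" (420x560x3 uint8, red, green, blue), "fx", "fy", "cx", "cy" (pixels), "cam_to_world" (4x4, takes a point from camera to world coordinates); the wrist camera has in their place "hand_eye" (4x4, takes a point from camera to tool coordinates, whose origin is the TCP and whose axes are the flange's). Camera axes: x right, y down, z forward; pixel columns grow to the right and rows downward; lengths in m; the calibration is good to about 2 mm. A picture is of the moment at which its call begins: read the wrist's pose just before it. There is no depth.
- job.finish_job(): hands the job in, once; it reports no verdict.
The state is a dict: "clock": time; "joints": joint angles; "joint_velocities": joint speeds; "joint_torque": joint torques, N m; "ee_pos": TCP position; "ee_rot": TCP orientation; "ft_force": force on the tool from outside, world axes, zero at the start; "wrist_torque": the same for the moment, N m; "finger_gap": finger opening in m.
Only numpy, scipy, OpenCV 4.12 (cv2) and the standard library are available. Lean on these libraries where they do the work, as an engineer would, in place of code of your own. Each camera call takes 0.05 s, during which the arm holds its last target. There are 200 camera calls.

## Working session

There is one attempt and no reset: what is moved stays moved. The work goes in short steps, Python scripts to look and compute and a tool call to move; the robot and the scene stay as the last step left them, time stands still between calls to the robot, and variables do not carry over. Pictures are saved under pics/ and viewed, about 12 in all and at most 16, crops included, and the job is handed in when it is done.

Besides the shell and the picture viewer there is one more tool, called as name(argument=value, ...), one argument or row to a line, values as JSON. servo_tool: Moves the arm, as the interface text tells. Shifts and turns lie within -1 to 1; 1 stands for 0.3 m of shift or pi rad of turn. Its arguments: {"type":"object","properties":{"deltas":{"type":"array"}},"required":["deltas"]}

```bash
ls; mkdir -p pics
cat > h.py <<'E'
import numpy as np, cv2
from scipy.spatial.transform import Rotation as R
from workcell import sense, optics, job
def toolT(s=None):
    s=s or sense(); T=np.eye(4); T[:3,:3]=R.from_euler('xyz',s['ee_rot'],degrees=True).as_matrix(); T[:3,3]=s['ee_pos']; return T
def grab(name,fn=None):
    T=toolT(); im=optics.get_image(name)
    C=T@np.array(im['hand_eye']) if name=='wrist' else np.array(im['cam_to_world'])
    p=cv2.cvtColor(im['pixels'],cv2.COLOR_RGB2BGR)
    if fn: cv2.imwrite('pics/'+fn,p)
    return p,C,(im['fx'],im['fy'],im['cx'],im['cy'])
def ray(C,k,uv,z):
    d=C[:3,:3]@np.array([(uv[0]-k[2])/k[0],(uv[1]-k[3])/k[1],1.]); o=C[:3,3]
    return (o+d*(z-o[2])/d[2])[:2]
def plan(x,y,z,yaw,jaw=85,show=True):
    """deltas from current pose to tool down at x,y,z; yaw = direction of the jaw axis (deg, mod 180)"""
    T=toolT(); Y=T[:3,1]
    best=None
    for a in (yaw,yaw+180):
        a=np.radians(a); yv=np.array([np.cos(a),np.sin(a),0]); zv=np.array([0,0,-1.]); M=np.c_[np.cross(yv,zv),yv,zv]
        w=R.from_matrix(T[:3,:3].T@M).as_rotvec()
        if best is None or np.linalg.norm(w)<np.linalg.norm(best): best=w
    t=T[:3,:3].T@(np.array([x,y,z])-T[:3,3])
    print('row',jaw,np.round(t/.3,4),np.round(best/np.pi,4),'| dist',round(np.linalg.norm(t)*1000),'mm turn',round(np.degrees(np.linalg.norm(best)),1))
def st():
    s=sense(); print('t',round(s['clock'],2),'pos',np.round(s['ee_pos'],4),'rot',np.round(s['ee_rot'],2),'F',np.round(s['ft_force'],1),'gap',round(s['finger_gap'],4),'j',np.round(s['joints'],1))
E
python3 - <<'E'
from h import *
st()
a=grab('scene','s0.png')[0];b=grab('side','d0.png')[0]
for n in('scene','side'):
    im=optics.get_image(n); print(n,im['fx'],np.round(im['cam_to_world'],3).tolist())
im=optics.get_image('wrist');print(np.round(im['hand_eye'],3).tolist(),im['fx'])
E
```

```text
pics
t 0.0 pos [0.2367 0.5779 0.2495] rot [-179.91   -0.    157.72] F [-0.7  0.5 -0.4] gap 0.0856 j [66.6 24.3 93.4 -0.  62.4 -1.1]
scene 521.8948157977399 [[-0.202, 0.83, -0.519, 1.098], [0.979, 0.165, -0.117, 0.137], [-0.012, -0.532, -0.847, 0.967], [0.0, 0.0, 0.0, 1.0]]
side 394.8432667211448 [[0.974, -0.135, 0.181, 0.358], [-0.226, -0.531, 0.817, -0.714], [-0.014, -0.837, -0.548, 0.507], [0.0, 0.0, 0.0, 1.0]]
[[0.001, -0.957, -0.289, 0.073], [1.0, 0.001, 0.0, -0.0], [-0.0, -0.289, 0.957, -0.122], [0.0, 0.0, 0.0, 1.0]] 329.3363444051755
```

View pics/s0.png

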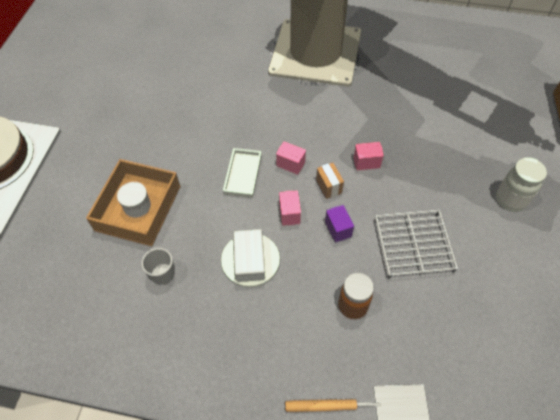

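View pics/d0.png

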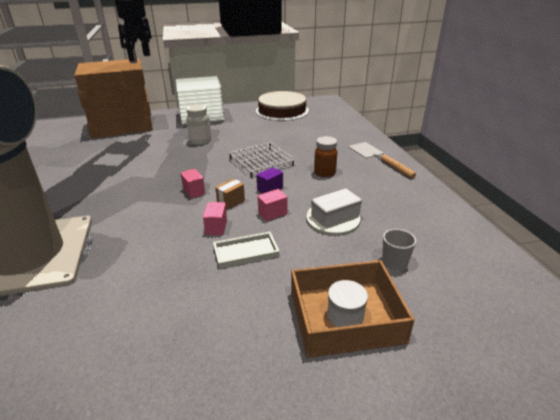

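The scene view shows the gift box at (135,202) with the round tin at (134,197), the tray at (243,172), the snack at (330,180), and the board with the oblong tin at (250,257). The rack is at (415,243), the jar at (356,295) and the cup at (158,266). Next I'll cast rays for coarse positions.

Run:
```python
from h import *
p,C,k=grab('scene'); q,D,kd=grab('side')
for n,uv,z,uv2 in [('round lid',(133,192),.055,(347,294)),('box rim',(135,196),.055,(350,288)),('tray',(243,171),.016,(246,246)),('snack top',(330,173),.048,(231,186)),('obl lid',(249,246),.054,(336,201)),('board',(250,259),.01,(334,216)),('rack',(415,242),.022,(262,158)),('jar',(358,284),.095,(326,143)),('cup',(158,259),.06,(398,238)),('pink1',(290,200),.048,(272,198)),('purple',(340,214),.048,(269,173)),('pink2',(292,150),.04,(0,0)),('pink3',(369,150),.04,(0,0))]:
    print(n,np.round(ray(C,k,uv,z),3),np.round(ray(D,kd,uv2,z),3))
```

```text
round lid [ 0.559 -0.299] [ 0.56  -0.304]
box rim [ 0.568 -0.291] [ 0.57  -0.293]
tray [ 0.433 -0.093] [ 0.432 -0.097]
snack top [0.424 0.101] [0.429 0.093]
obl lid [ 0.636 -0.029] [ 0.64  -0.039]
board [ 0.643 -0.028] [ 0.641 -0.032]
rack [0.544 0.297] [0.539 0.274]
jar [0.694 0.19 ] [0.687 0.169]
cup [ 0.701 -0.194] [ 0.702 -0.198]
pink1 [0.51 0.03] [0.511 0.017]
purple [0.524 0.137] [0.529 0.134]
pink2 [0.372 0.007] [-1.755  5.466]
pink3 [0.338 0.177] [-1.755  5.466]
```

Run:
```python
from h import *
plan(0.53,0.17,0.30,90); plan(0.57,-0.16,0.30,90)
```

```text
row 85 [-1.4201 -0.8889 -0.1659] [-1.000e-04 -0.000e+00 -1.238e-01] | dist 505 mm turn 22.3
row 85 [-1.9604 -1.8563 -0.1655] [-1.000e-04 -0.000e+00 -1.238e-01] | dist 811 mm turn 22.3
```

servo_tool(
  deltas=[
    [[85,-0.7,-0.44,-0.16,0,0,-0.1238],[85,-0.7,-0.44,-0.16,0,0,-0.1238],[85,-0.7,-0.44,-0.16,0,0,-0.1238],[85,-0.7,-0.44,-0.16,0,0,-0.1238],[85,-0.7,-0.44,-0.16,0,0,-0.1238],[85,-0.7,-0.44,-0.16,0,0,-0.1238],[85,-0.7,-0.44,-0.16,0,0,-0.1238],[85,-0.7,-0.44,-0.16,0,0,-0.1238]],
  ],
)

```text
clock: 1.15
ee_pos: [0.3808, 0.377, 0.298]
ee_rot: [-180.0, -0.0, -180.0]
ft_force: [0.0, 0.9, 1.1]
finger_gap: 0.0851
```

Run:
```python
from h import *
st()
plan(0.53,0.17,0.30,90)
```

```text
t 1.15 pos [0.3808 0.377  0.298 ] rot [-1.7999e+02 -3.0000e-02 -1.7999e+02] F [0.  0.9 1.1] gap 0.0851 j [ 43.4  13.6 102.1   0.   64.4 -46.6]
row 85 [-0.4974 -0.6899 -0.0068] [-0.     -0.0002  0.    ] | dist 255 mm turn 0.0
```

servo_tool(
  deltas=[
    [[85,-0.5,-0.69,-0.007,0,0,0],[85,-0.5,-0.69,-0.007,0,0,0],[85,-0.5,-0.69,-0.007,0,0,0],[85,-0.5,-0.69,-0.007,0,0,0],[85,-0.5,-0.69,-0.007,0,0,0],[85,-0.5,-0.69,-0.007,0,0,0],[85,-0.5,-0.69,-0.007,0,0,0],[85,-0.5,-0.69,-0.007,0,0,0]],
  ],
)

```text
clock: 1.95
ee_pos: [0.53, 0.1715, 0.2996]
ee_rot: [180.0, -0.1, -179.9]
ft_force: [0.6, 0.5, 0.6]
finger_gap: 0.0853
```

Run:
```python
from h import *
st(); p,C,k=grab('wrist','w0.png'); np.savez('pics/w0.npz',p=p,C=C,k=k)
```

```text
t 1.95 pos [0.53   0.1715 0.2996] rot [ 1.800e+02 -1.000e-01 -1.799e+02] F [0.6 0.5 0.6] gap 0.0853 j [ 16.7  15.4  99.4   0.   65.3 -73.4]
```

servo_tool(
  deltas=[
    [[85,-0.13,-1,0,0,0,0],[85,-0.13,-1,0,0,0,0],[85,-0.13,-1,0,0,0,0],[85,-0.13,-1,0,0,0,0],[85,-0.13,-1,0,0,0,0],[85,-0.13,-1,0,0,0,0],[85,-0.13,-1,0,0,0,0],[85,-0.13,-1,0,0,0,0]],
  ],
)

```text
clock: 2.8
ee_pos: [0.5695, -0.1276, 0.2994]
ee_rot: [180.0, -0.1, -179.9]
ft_force: [0.2, 0.4, 0.4]
finger_gap: 0.0851
```

Run:
```python
from h import *
st(); p,C,k=grab('wrist','w1.png'); np.savez('pics/w1.npz',p=p,C=C,k=k)
```

```text
t 2.8 pos [ 0.5695 -0.1276  0.2994] rot [ 1.7997e+02 -1.2000e-01 -1.7988e+02] F [0.2 0.4 0.4] gap 0.0851 j [ -13.8   17.8   96.1    0.    66.2 -103.9]
```

View pics/w0.png

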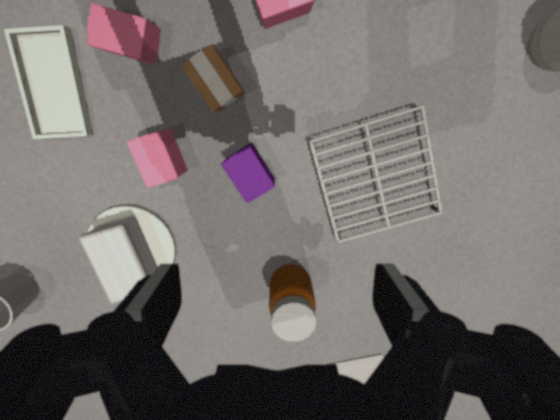

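View pics/w1.png

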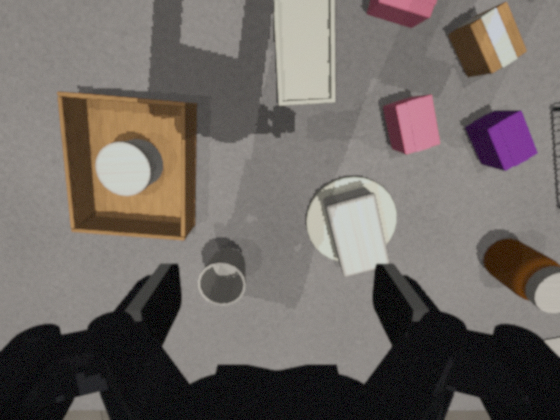

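w0 shows the rack at (376,173), snack (213,78), tray (48,82) and jar (292,305). w1 shows the box at (128,165), the round tin's lid at (124,168), the board at (352,220), the oblong tin at (357,232) and the cup at (222,284). Next I'll measure them.

```bash
cat >> h.py <<'E'
def rect(pts):
    (c,(a,b),t)=cv2.minAreaRect((np.array(pts)*1000).astype(np.float32))
    if a<b: a,b,t=b,a,t+90
    return np.round(c,1),round(a,1),round(b,1),round((t+90)%180-90,1)   # long axis deg
def blob(mask,seed):
    mask=cv2.morphologyEx(mask.astype(np.uint8),cv2.MORPH_OPEN,np.ones((3,3)))
    n,l,s,c=cv2.connectedComponentsWithStats(mask)
    best=min(range(1,n),key=lambda i:np.hypot(*(c[i]-seed)) if s[i,4]>150 else 1e9)
    m=(l==best).astype(np.uint8); cs,_=cv2.findContours(m,0,2); return max(cs,key=cv2.contourArea)[:,0,:]
def wpts(ct,C,k,z): return [ray(C,k,u,z) for u in ct]
E
python3 - <<'E'
from h import *
d0=np.load('pics/w0.npz');d1=np.load('pics/w1.npz')
p,C,k=d1['p'],d1['C'],d1['k']; h=cv2.cvtColor(p,cv2.COLOR_BGR2HSV)
for uv in[(124,168),(124,105),(330,190),(350,220),(365,240),(385,215),(305,60),(278,60),(372,262)]: print(uv,h[uv[1],uv[0]],p[uv[1],uv[0]])
org=(h[...,0]>5)&(h[...,0]<22)&(h[...,1]>110)
print('box',rect(wpts(blob(org,(128,165)),C,k,.055)))
ct=blob((h[...,1]<40)&(h[...,2]>150),(124,168)); print('round',rect(wpts(ct,C,k,.055)))
p,C,k=d0['p'],d0['C'],d0['k']; h=cv2.cvtColor(p,cv2.COLOR_BGR2HSV)
q=[ray(C,k,u,.022) for u in[(311,140),(422,107),(441,212),(338,241)]]; print('rack corners',np.round(q,3).tolist(),rect(q))
q=[ray(C,k,u,.048) for u in[(183,72),(211,45),(243,90),(222,111)]]; print('snack',np.round(q,3).tolist())
E
```

```text
(124, 168) [ 41  10 205] [197 205 202]
(124, 105) [ 16 126 154] [ 78 119 154]
(330, 190) [ 27  24 118] [107 117 118]
(350, 220) [ 47   9 208] [201 208 204]
(365, 240) [ 60   5 207] [203 207 203]
(385, 215) [ 45  12 207] [197 207 202]
(305, 60) [ 25  22 196] [179 193 196]
(278, 60) [ 26  20 192] [177 190 192]
(372, 262) [ 55   7 207] [201 207 202]
box (array([ 564.1, -292.5]), 156.9, 144.5, -4.7)
round (array([ 562.3, -300.5]), 60.0, 58.8, -89.8)
rack corners [[0.494, 0.212], [0.456, 0.34], [0.584, 0.381], [0.624, 0.252]] (array([538.8, 296.2]), 135.8, 135.0, 17.3)
snack [[0.421, 0.072], [0.395, 0.103], [0.439, 0.135], [0.461, 0.112]]
```

servo_tool(
  deltas=[
    [[85,0.025,-0.577,0.2,0,0,0.5],[85,0.025,-0.577,0.2,0,0,0.5],[85,0.025,-0.577,0.2,0,0,0.5],[85,0.025,-0.577,0.2,0,0,0.5],[85,0.025,-0.577,0.2,0,0,0.5],[85,0.025,-0.577,0.2,0,0,0.5],[85,0.025,-0.577,0.2,0,0,0.5],[85,0.025,-0.577,0.2,0,0,0.5],[85,0.025,-0.577,0.2,0,0,0.5],[76,0.025,-0.577,0.2,0,0,0.5]],
  ],
)

```text
clock: 3.85
ee_pos: [0.5632, -0.2968, 0.2394]
ee_rot: [-179.9, -0.1, 94.0]
ft_force: [-0.1, 0.4, 0.3]
finger_gap: 0.076
```

servo_tool(
  deltas=[
    [[76,0,0,0,0,0,0.023],[76,0,0,0,0,0,0.023],[76,0,0,0,0,0,0.023]],
  ],
)

```text
clock: 4.15
ee_pos: [0.5638, -0.2949, 0.2394]
ee_rot: [-179.9, -0.1, 90.2]
ft_force: [0.5, 0.2, 0.3]
finger_gap: 0.076
```

Run:
```python
from h import *
st(); p,C,k=grab('wrist','w2.png'); np.savez('pics/w2.npz',p=p,C=C,k=k)
h=cv2.cvtColor(p,cv2.COLOR_BGR2HSV)
ct=blob((h[...,1]<40)&(h[...,2]>150),(280,230)); print('round',rect(wpts(ct,C,k,.055)),ct.mean(0))
```

```text
t 4.15 pos [ 0.5638 -0.2949  0.2394] rot [-1.7986e+02 -8.0000e-02  9.0180e+01] F [0.5 0.2 0.3] gap 0.076 j [-28.7  25.9  92.3   0.   62.  -28.9]
round (array([ 563.5, -299.9]), 58.4, 58.0, 30.6) [278.82352941 193.83333333]
```

View pics/w2.png

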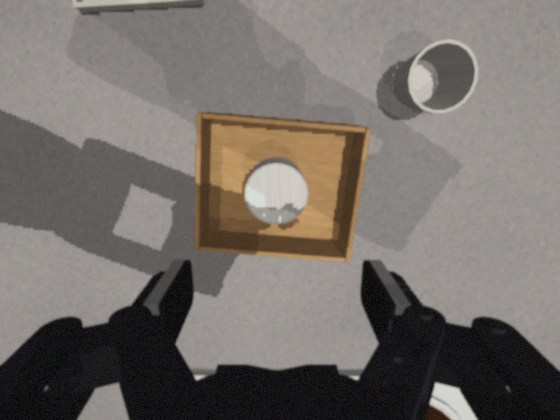

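The box rim is at (199,114), (369,129), (349,262), (196,248) and the tin's lid is at (277,192), both clear.

Run:
```python
from h import *
d=np.load('pics/w2.npz');p,C,k=d['p'],d['C'],d['k']; h=cv2.cvtColor(p,cv2.COLOR_BGR2HSV)
org=(h[...,0]>5)&(h[...,0]<22)&(h[...,1]>100)
ct=blob(org,(280,190)); q=cv2.approxPolyDP(cv2.convexHull(ct),6,True)[:,0]
print('box',rect(wpts(ct,C,k,.055)),q.tolist(),np.round(wpts(q,C,k,.055),3).tolist())
q=[(199,114),(369,129),(349,262),(196,248)];w=np.array(wpts(q,C,k,.055)); print(w.mean(0),rect(w), [np.degrees(np.arctan2(*(w[b]-w[a])[::-1])) for a,b in((0,1),(3,2))],[np.degrees(np.arctan2(*(w[b]-w[a])[::-1]))-90 for a,b in((2,1),(3,0))])
plan(.5635,-.3,.10,0)
```

```text
box (array([ 564.9, -298.4]), 157.1, 134.6, -4.6) [[197, 115], [368, 128], [348, 260], [196, 249]] [[0.492, -0.228], [0.647, -0.239], [0.637, -0.37], [0.483, -0.359]]
[ 0.56570502 -0.29937111] (array([ 566.3, -299.5]), 156.2, 132.9, -5.0) [np.float64(-4.65176844669225), np.float64(-5.4137009793251245)] [np.float64(-3.972224671170011), np.float64(-4.979176900006323)]
row 85 [-0.0159  0.0006  0.4648] [-0.0008 -0.0004  0.0007] | dist 140 mm turn 0.2
```

servo_tool(
  deltas=[
    [[76,-0.016,0,0.1,0,0,0],[76,-0.016,0,0.25,0,0,0],[76,-0.016,0,0.4,0,0,0],[76,-0.016,0,0.5,0,0,0],[76,-0.016,0,0.58,0,0,0],[76,-0.016,0,0.64,0,0,0],[76,-0.016,0,0.678,0,0,0],[76,-0.016,0,0.678,0,0,0],[54,-0.016,0,0.678,0,0,0],[54,-0.016,0,0.678,0,0,0]],
  ],
)

```text
clock: 5.2
ee_pos: [0.5642, -0.3004, 0.0377]
ee_rot: [-180.0, -0.0, 90.1]
ft_force: [0.0, -0.3, -3.2]
finger_gap: 0.0586
```

servo_tool(
  deltas=[
    [[50,0,0,0,0,0,0],[50,0,0,0,0,0,0],[50,0,0,0,0,0,0],[50,0,0,0,0,0,0]],
  ],
)

```text
clock: 5.6
ee_pos: [0.5641, -0.3004, 0.0377]
ee_rot: [-180.0, -0.0, 90.1]
ft_force: [-0.5, 0.6, -3.3]
finger_gap: 0.0584
```

Run:
```python
from h import *
st()
plan(.539,-.1,.20,0); plan(.539,.296,.20,0)
```

```text
t 5.6 pos [ 0.5641 -0.3004  0.0377] rot [-1.7999e+02 -1.0000e-02  9.0140e+01] F [-0.5  0.6 -3.3] gap 0.0584 j [-29.1  41.6  96.6  -0.   41.7 -29.2]
row 85 [ 0.6683 -0.0821 -0.5408] [-0.0001 -0.      0.0008] | dist 259 mm turn 0.1
row 85 [ 1.9883 -0.0788 -0.5407] [-0.0001 -0.      0.0008] | dist 619 mm turn 0.1
```

servo_tool(
  deltas=[
    [[50,0,0,-0.1,0,0,0],[50,0,0,-0.25,0,0,0],[50,0,0,-0.4,0,0,0],[50,0.1,-0.02,-0.5,0,0,0],[50,0.25,-0.04,-0.54,0,0,0],[50,0.4,-0.06,-0.54,0,0,0],[50,0.55,-0.08,-0.54,0,0,0],[50,0.7,-0.08,-0.54,0,0,0],[50,0.85,-0.08,-0.54,0,0,0],[50,1,-0.08,-0.54,0,0,0]],
  ],
)

```text
clock: 6.6
ee_pos: [0.5389, 0.0012, 0.1999]
ee_rot: [-180.0, -0.0, 90.1]
ft_force: [0.7, -0.5, -2.5]
finger_gap: 0.0583
```

servo_tool(
  deltas=[
    [[50,0.15,0,0,0,0,0],[50,0.3,0,0,0,0,0],[50,0.45,0,0,0,0,0],[50,0.6,0,0,0,0,0],[50,0.75,0,0,0,0,0],[50,0.88,0,0,0,0,0],[50,0.96,0,0,0,0,0],[50,1,0,0,0,0,0],[50,1,0,0,0,0,0]],
  ],
)

```text
clock: 7.5
ee_pos: [0.538, 0.3022, 0.1997]
ee_rot: [-180.0, -0.0, 90.2]
ft_force: [-0.2, -0.2, -2.8]
finger_gap: 0.0587
```

Run:
```python
from h import *
st()
plan(.539,.296,.056,0)
```

```text
t 7.5 pos [0.538  0.3022 0.1997] rot [-179.99   -0.     90.23] F [-0.2 -0.2 -2.8] gap 0.0587 j [28.2 27.  96.5  0.  56.5 28. ]
row 85 [-0.0205  0.0033  0.4791] [-0.     -0.      0.0013] | dist 144 mm turn 0.2
```

servo_tool(
  deltas=[
    [[50,-0.02,0,0.15,0,0,0],[50,-0.02,0,0.28,0,0,0],[50,-0.02,0,0.38,0,0,0],[50,-0.02,0,0.44,0,0,0],[50,-0.02,0,0.465,0,0,0],[50,-0.02,0,0.478,0,0,0],[50,-0.02,0,0.48,0,0,0],[50,-0.02,0,0.48,0,0,0]],
  ],
)

```text
clock: 8.3
ee_pos: [0.5387, 0.2962, 0.0568]
ee_rot: [179.9, -0.0, 90.2]
ft_force: [-0.6, 0.1, -2.3]
finger_gap: 0.0586
```

servo_tool(
  deltas=[
    [[50,0,0,0.004,0,0,0],[50,0,0,0.007,0,0,0],[50,0,0,0.009,0,0,0],[50,0,0,0.009,0,0,0]],
  ],
)

```text
clock: 8.7
ee_pos: [0.539, 0.2964, 0.0546]
ee_rot: [179.9, -0.1, 90.2]
ft_force: [-0.1, 0.5, 1.2]
finger_gap: 0.0583
```

Contact is made (the force rose by 3.5 N). I'll release and rise.

servo_tool(
  deltas=[
    [[70,0,0,0,0,0,0],[82,0,0,0,0,0,0],[82,0,0,0,0,0,0],[82,0,0,0,0,0,0],[82,0,0,-0.05,0,0,0],[82,0,0,-0.15,0,0,0],[82,0,0,-0.3,0,0,0],[82,0,0,-0.45,0,0,0],[82,0,0,-0.6,0,0,0],[82,0,0,-0.6,0,0,0]],
  ],
)

```text
clock: 9.7
ee_pos: [0.542, 0.298, 0.2429]
ee_rot: [179.2, -0.4, 90.2]
ft_force: [-0.1, 0.4, 0.6]
finger_gap: 0.0821
```

Run:
```python
from h import *
st()
d=np.load('pics/w1.npz');p,C,k=d['p'],d['C'],d['k']
q=[(326,198),(373,187),(389,263),(345,276)]; w=np.array(wpts(q,C,k,.054)); print(np.round(w,3).tolist(),rect(w))
plan(.63,-.033,.24,100)
```

```text
t 9.7 pos [0.542  0.298  0.2429] rot [179.22  -0.4   90.22] F [-0.1  0.4  0.6] gap 0.0821 j [27.7 23.8 95.2  0.  60.1 27.5]
[[0.596, -0.07], [0.583, -0.017], [0.679, 0.011], [0.697, -0.042]] (array([638.8, -29.5]), 104.3, 55.8, 15.7)
row 85 [-1.1044  0.2891  0.0057] [ 0.002  -0.0049  0.4457] | dist 342 mm turn 80.2
```

servo_tool(
  deltas=[
    [[82,-1,0.32,0,0,0,0.414],[82,-1,0.32,0,0,0,0.414],[82,-1,0.32,0,0,0,0.414],[82,-1,0.32,0,0,0,0.414],[82,-1,0.32,0,0,0,0.414],[82,-1,0.32,0,0,0,0.414],[82,-1,0.32,0,0,0,0.414],[82,-1,0.32,0,0,0,0.414],[82,-1,0.32,0,0,0,0.414],[82,-1,0.32,0,0,0,0.414]],
  ],
)

```text
clock: 10.7
ee_pos: [0.6389, -0.002, 0.2422]
ee_rot: [-179.8, -0.8, 15.6]
ft_force: [-0.2, -0.3, -0.4]
finger_gap: 0.0822
```

Run:
```python
from h import *
st(); p,C,k=grab('wrist','w3.png'); np.savez('pics/w3.npz',p=p,C=C,k=k)
```

```text
t 10.7 pos [ 0.6389 -0.002   0.2422] rot [-179.81   -0.85   15.62] F [-0.2 -0.3 -0.4] gap 0.0822 j [-1.4 25.6 92.4  0.5 61.2 72.7]
```

View pics/w3.png

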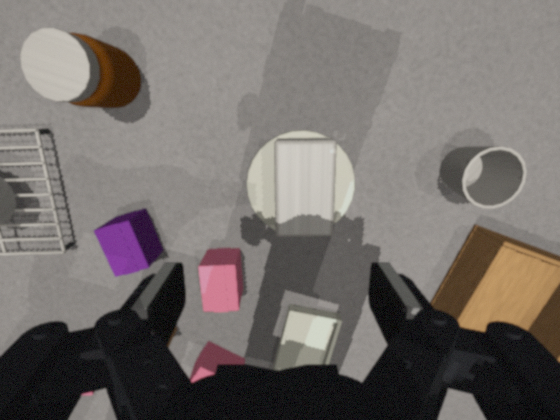

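The oblong tin's lid has corners (275,141), (336,140), (335,235), (276,236). The board's disc spans columns 247 to 355 with its top at row 131.

Run:
```python
from h import *
d=np.load('pics/w3.npz');p,C,k=d['p'],d['C'],d['k'];h=cv2.cvtColor(p,cv2.COLOR_BGR2HSV)
for uv in[(300,190),(265,180),(345,180),(280,180),(332,180)]: print(uv,h[uv[1],uv[0]])
w=np.array(wpts([(275,141),(336,140),(335,235),(276,236)],C,k,.054)); print(np.round(w,3).tolist(),rect(w))
m=((h[...,2]>135)&(h[...,1]<45))
ct=blob(m,(301,185)); W=np.array(wpts(ct,C,k,.01))
# board rim: outermost points, fit circle robustly
o=W.mean(0)
A=np.c_[2*W,np.ones(len(W))]; sel=np.ones(len(W),bool)
for _ in range(15):
    s=np.linalg.lstsq(A[sel],(W[sel]**2).sum(1),rcond=None)[0]; r=np.sqrt(s[2]+s[0]**2+s[1]**2)
    res=abs(np.hypot(*(W-s[:2]).T)-r); sel=res<max(.0015,np.percentile(res[sel],75))
print('board',np.round(s[:2],4),round(r,4),sel.sum(),len(W))
```

```text
(300, 190) [ 21  13 198]
(265, 180) [ 24  22 188]
(345, 180) [ 26  20 201]
(280, 180) [ 24  13 202]
(332, 180) [ 24  14 183]
[[0.683, 0.012], [0.7, -0.042], [0.61, -0.071], [0.593, -0.014]] (array([646.7, -28.9]), 94.3, 59.4, 16.8)
board [ 0.5022 -0.0985] 0.0149 9 34
```

Run:
```python
from h import *
plan(.6465,-.029,.10,106.8); plan(.6465,-.029,.042,106.8)
```

```text
row 85 [-0.0075  0.0956  0.4738] [-0.001  -0.0047 -0.0054] | dist 145 mm turn 1.3
row 85 [-0.0104  0.0962  0.6671] [-0.001  -0.0047 -0.0054] | dist 202 mm turn 1.3
```

servo_tool(
  deltas=[
    [[82,-0.004,0.096,0.1,-0.001,-0.0047,-0.0054],[82,-0.007,0.096,0.25,-0.001,-0.0047,-0.0054],[82,-0.007,0.096,0.4,-0.001,-0.0047,-0.0054],[82,-0.008,0.096,0.5,-0.001,-0.0047,-0.0054],[82,-0.01,0.096,0.58,-0.001,-0.0047,-0.0054],[82,-0.01,0.096,0.64,-0.001,-0.0047,-0.0054],[82,-0.01,0.096,0.668,-0.001,-0.0047,-0.0054],[82,-0.01,0.096,0.668,-0.001,-0.0047,-0.0054],[50,-0.01,0.096,0.668,-0.001,-0.0047,-0.0054],[50,-0.01,0.096,0.668,-0.001,-0.0047,-0.0054]],
  ],
)

```text
clock: 11.75
ee_pos: [0.6477, -0.0288, 0.0435]
ee_rot: [180.0, -0.2, 16.8]
ft_force: [4.0, -1.0, 0.4]
finger_gap: 0.0573
```

servo_tool(
  deltas=[
    [[48,0,0,0,0,0,0],[48,0,0,0,0,0,0],[48,0,0,0,0,0,0],[48,0,0,0,0,0,0]],
  ],
)

```text
clock: 12.15
ee_pos: [0.6475, -0.0288, 0.0435]
ee_rot: [180.0, -0.1, 16.8]
ft_force: [0.3, -1.0, -1.5]
finger_gap: 0.0567
```

Run:
```python
from h import *
st()
plan(.6465,-.029,.20,106.8)
plan(.565,-.299,.20,85.4)
```

```text
t 12.15 pos [ 0.6475 -0.0288  0.0435] rot [ 1.7996e+02 -1.4000e-01  1.6810e+01] F [ 0.3 -1.  -1.5] gap 0.0567 j [-3.6 41.6 95.5  0.  42.8 69.6]
row 85 [-0.0023 -0.     -0.5217] [ 0.0002 -0.0008  0.    ] | dist 157 mm turn 0.1
row 85 [-0.5225  0.783  -0.5224] [ 1.000e-04 -8.000e-04  1.189e-01] | dist 323 mm turn 21.4
```

servo_tool(
  deltas=[
    [[48,0,0,-0.12,0,0,0],[48,0,0,-0.26,0,0,0],[48,0,0,-0.4,0,0,0],[48,-0.08,0.12,-0.52,0,0,0.03],[48,-0.16,0.24,-0.522,0,0,0.06],[48,-0.24,0.36,-0.522,0,0,0.09],[48,-0.32,0.48,-0.522,0,0,0.119],[48,-0.4,0.6,-0.522,0,0,0.119],[48,-0.48,0.71,-0.522,0,0,0.119],[48,-0.5225,0.783,-0.522,0,0,0.119]],
  ],
)

```text
clock: 13.15
ee_pos: [0.5634, -0.3015, 0.1997]
ee_rot: [180.0, -0.1, -4.7]
ft_force: [0.2, 0.7, -3.0]
finger_gap: 0.0569
```

Run:
```python
from h import *
p,C,k=grab('scene','s1.png'); st()
# board centre from scene (tin gone)
h=cv2.cvtColor(p,cv2.COLOR_BGR2HSV); print(h[259,250])
m=(h[...,2]>120)&(h[...,1]<60)
ct=blob(m,(250,259)); W=np.array(wpts(ct,C,k,.01)); c,r=cv2.minEnclosingCircle((W*1000).astype(np.float32)); print('board',c,r,rect(W))
plan(.565,-.299,.041,85.4)
```

```text
t 13.2 pos [ 0.5631 -0.3044  0.1998] rot [ 1.799e+02 -1.300e-01 -4.790e+00] F [ 0.7 -3.4 -2.5] gap 0.0566 j [-29.4  28.7  93.6  -0.   57.6  65.4]
[ 47   9 249]
board (241.3402557373047, -15.611008644104004) 833.0308227539062 (array([373.7, -15.1]), 1535.4, 1143.7, -79.3)
row 85 [ 0.0036 -0.0194  0.5292] [ 0.0006 -0.0007 -0.001 ] | dist 159 mm turn 0.3
```

View pics/s1.png

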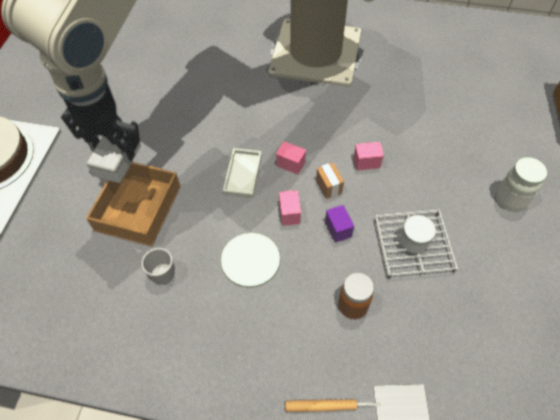

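The board is bare at (250,259) with its full disc in view, the round tin stands on the rack and the oblong tin is held level above the box. Next I lower it.

servo_tool(
  deltas=[
    [[48,0.003,-0.019,0.1,0,0,-0.001],[48,0.003,-0.019,0.22,0,0,-0.001],[48,0.003,-0.019,0.32,0,0,-0.001],[48,0.003,-0.019,0.4,0,0,-0.001],[48,0.003,-0.019,0.46,0,0,-0.001],[48,0.003,-0.019,0.5,0,0,-0.001],[48,0.003,-0.019,0.525,0,0,-0.001],[48,0.003,-0.019,0.529,0,0,-0.001],[48,0.003,-0.019,0.529,0,0,-0.001]],
  ],
)

```text
clock: 14.1
ee_pos: [0.5653, -0.2994, 0.0417]
ee_rot: [179.9, -0.2, -4.6]
ft_force: [0.3, -0.6, -1.4]
finger_gap: 0.0568
```

Run:
```python
from h import *
st()
p=cv2.imread('pics/s1.png'); im=optics.get_image('scene');C=np.array(im['cam_to_world']);k=(im['fx'],im['fy'],im['cx'],im['cy'])
h=cv2.cvtColor(p,cv2.COLOR_BGR2HSV)
m=(h[...,2]>185)&(h[...,1]<50)
ct=blob(m,(250,259)); W=np.array(wpts(ct,C,k,.01)); c,r=cv2.minEnclosingCircle((W*1000).astype(np.float32)); print('board',c,r,rect(W))
```

```text
t 14.1 pos [ 0.5653 -0.2994  0.0417] rot [179.87  -0.19  -4.6 ] F [ 0.3 -0.6 -1.4] gap 0.0568 j [-29.   41.3  96.7  -0.1  41.8  65.7]
board (639.9697875976562, -28.595399856567383) 61.772979736328125 (array([639.7, -28.7]), 120.8, 119.4, 11.6)
```

Board centre is at (0.640, -0.0287), with its diameter matching. Now I lower the last 3 mm and release with a modest opening.

servo_tool(
  deltas=[
    [[48,0,0,0.006,0,0,0],[48,0,0,0.01,0,0,0],[48,0,0,0.013,0,0,0],[48,0,0,0.013,0,0,0]],
  ],
)

```text
clock: 14.55
ee_pos: [0.5657, -0.2996, 0.0386]
ee_rot: [179.8, -0.2, -4.6]
ft_force: [0.0, -0.4, -0.4]
finger_gap: 0.057
```

servo_tool(
  deltas=[
    [[66,0,0,0,0,0,0],[74,0,0,0,0,0,0],[74,0,0,0,0,0,0],[74,0,0,0,0,0,0],[74,0,0,-0.05,0,0,0],[74,0,0,-0.15,0,0,0],[74,0,0,-0.3,0,0,0],[74,0,0,-0.45,0,0,0],[74,0,0,-0.6,0,0,0],[74,0,0,-0.68,0,0,0]],
  ],
)

```text
clock: 15.55
ee_pos: [0.5662, -0.2997, 0.2483]
ee_rot: [179.7, -0.6, -4.6]
ft_force: [0.0, -1.1, -0.1]
finger_gap: 0.0738
```

Run:
```python
from h import *
st(); p,C,k=grab('wrist','w4.png'); np.savez('pics/w4.npz',p=p,C=C,k=k)
h=cv2.cvtColor(p,cv2.COLOR_BGR2HSV)
ct=blob((h[...,1]<40)&(h[...,2]>150),(280,200)); print('obl',rect(wpts(ct,C,k,.049)))
org=(h[...,0]>5)&(h[...,0]<22)&(h[...,1]>100)
ct=blob(org,(280,200)); print('box',rect(wpts(ct,C,k,.055)))
plan(.539,.296,.24,0)
```

```text
t 15.55 pos [ 0.5662 -0.2997  0.2483] rot [179.69  -0.59  -4.6 ] F [ 0.  -1.1 -0.1] gap 0.0738 j [-28.9  25.4  91.8  -0.   62.1  65.7]
obl (array([ 565.9, -299.9]), 91.1, 57.4, -4.9)
box (array([ 565.5, -300.2]), 155.8, 133.8, -4.6)
row 85 [-0.2546 -1.9741  0.0197] [-0.0015 -0.0054  0.4744] | dist 597 mm turn 85.4
```

View pics/w4.png

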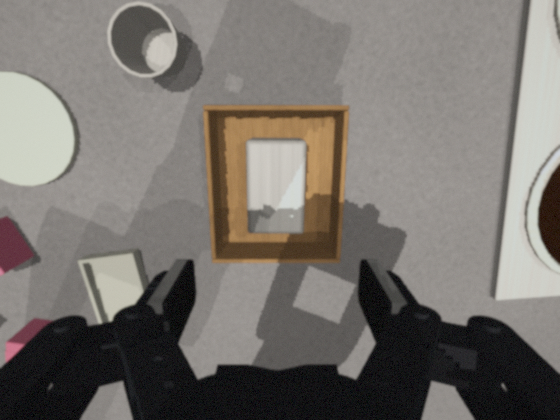

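The oblong tin is centred in the box at (277,186) and aligned. Next the round tin.

servo_tool(
  deltas=[
    [[82,-0.02,-0.15,0,0,0,0],[82,-0.04,-0.31,0,0,0,0],[82,-0.06,-0.47,0,0,0,0],[82,-0.08,-0.63,0,0,0,0],[82,-0.1,-0.79,0,0,0,0],[82,-0.12,-0.92,0,0,0,0],[82,-0.127,-0.987,0,0,0,0]],
  ],
)

```text
clock: 16.3
ee_pos: [0.5525, 0.0008, 0.2494]
ee_rot: [179.6, -0.8, -4.5]
ft_force: [-0.3, -0.6, -0.1]
finger_gap: 0.0818
```

servo_tool(
  deltas=[
    [[82,-0.02,-0.15,0,0,0,-0.04],[82,-0.04,-0.31,0,0,0,-0.08],[82,-0.06,-0.47,0,0,0,-0.12],[82,-0.08,-0.63,0,0,0,-0.16],[82,-0.1,-0.79,0,0,0,-0.2],[82,-0.12,-0.92,0,0,0,-0.248],[82,-0.12,-0.98,0.02,0,0,-0.248],[82,-0.12,-0.98,0.02,0,0,-0.248]],
  ],
)

```text
clock: 17.1
ee_pos: [0.5391, 0.2984, 0.2405]
ee_rot: [179.2, -0.3, 40.2]
ft_force: [-0.2, -0.8, -0.0]
finger_gap: 0.082
```

Run:
```python
from h import *
st(); p,C,k=grab('wrist','w5.png')
h=cv2.cvtColor(p,cv2.COLOR_BGR2HSV)
ct=blob((h[...,1]<40)&(h[...,2]>165),(280,200)); print('round',rect(wpts(ct,C,k,.072)),ct.mean(0))
plan(.539,.296,.0555,130)
```

```text
t 17.1 pos [0.5391 0.2984 0.2405] rot [179.15  -0.3   40.19] F [-0.2 -0.8 -0. ] gap 0.082 j [28.2 24.  95.3 -0.9 60.3 78.5]
round (array([539.6, 295.5]), 60.9, 60.3, 88.4) [267.82882883 194.81081081]
row 85 [-0.0047 -0.0077  0.6168] [ 0.0048 -0.0014  0.0007] | dist 185 mm turn 0.9
```

servo_tool(
  deltas=[
    [[82,-0.004,0.002,0.1,0.0048,-0.0014,0],[82,-0.004,0.001,0.24,0.0048,-0.0014,0],[82,-0.004,0,0.38,0.0048,-0.0014,0],[82,-0.004,-0.003,0.48,0.0048,-0.0014,0],[82,-0.005,-0.006,0.55,0.0048,-0.0014,0],[82,-0.005,-0.008,0.6,0.0048,-0.0014,0],[82,-0.005,-0.008,0.617,0.0048,-0.0014,0],[82,-0.005,-0.008,0.617,0.0048,-0.0014,0],[50,-0.005,-0.008,0.617,0.0048,-0.0014,0],[50,-0.005,-0.008,0.617,0.0048,-0.0014,0]],
  ],
)

```text
clock: 18.15
ee_pos: [0.5399, 0.2964, 0.0572]
ee_rot: [180.0, -0.1, 40.1]
ft_force: [1.2, -1.4, 1.5]
finger_gap: 0.0587
```

servo_tool(
  deltas=[
    [[50,0,0,0,0,0,0],[50,0,0,0,0,0,0],[50,0,0,0,0,0,0],[50,0,0,0,0,0,0]],
  ],
)

```text
clock: 18.55
ee_pos: [0.5398, 0.2964, 0.0572]
ee_rot: [180.0, -0.1, 40.1]
ft_force: [-0.1, -0.8, -1.2]
finger_gap: 0.0584
```

Run:
```python
from h import *
st(); plan(.640,-.0287,.2,130)
```

```text
t 18.55 pos [0.5398 0.2964 0.0572] rot [ 1.7996e+02 -1.3000e-01  4.0120e+01] F [-0.1 -0.8 -1.2] gap 0.0584 j [27.7 38.5 99.8 -0.  41.5 77.6]
row 85 [-0.4419  1.0442 -0.4762] [ 0.0002 -0.0007  0.0007] | dist 369 mm turn 0.2
```

servo_tool(
  deltas=[
    [[50,0,0,-0.12,0,0,0],[50,0,0,-0.26,0,0,0],[50,0,0,-0.4,0,0,0],[50,-0.05,0.12,-0.476,0,0,0],[50,-0.11,0.26,-0.476,0,0,0],[50,-0.17,0.4,-0.476,0,0,0],[50,-0.23,0.55,-0.476,0,0,0],[50,-0.3,0.7,-0.476,0,0,0],[50,-0.36,0.85,-0.476,0,0,0],[50,-0.42,0.98,-0.476,0,0,0]],
  ],
)

```text
clock: 19.55
ee_pos: [0.6329, -0.0121, 0.1998]
ee_rot: [180.0, -0.1, 40.1]
ft_force: [1.1, 0.6, -3.9]
finger_gap: 0.0584
```

Run:
```python
from h import *
st(); plan(.640,-.0287,.0475,130)
```

```text
t 19.55 pos [ 0.6329 -0.0121  0.1998] rot [ 1.7996e+02 -1.2000e-01  4.0090e+01] F [ 1.1  0.6 -3.9] gap 0.0584 j [-2.2 28.2 94.5  0.1 57.2 47.7]
row 85 [-0.0188  0.0573  0.5076] [ 0.0002 -0.0007  0.0005] | dist 153 mm turn 0.2
```

servo_tool(
  deltas=[
    [[50,-0.019,0.057,0.1,0,0,0],[50,-0.019,0.057,0.22,0,0,0],[50,-0.019,0.057,0.33,0,0,0],[50,-0.019,0.057,0.41,0,0,0],[50,-0.019,0.057,0.46,0,0,0],[50,-0.019,0.057,0.49,0,0,0],[50,-0.019,0.057,0.507,0,0,0],[50,-0.019,0.057,0.51,0,0,0],[50,-0.019,0.057,0.51,0,0,0]],
  ],
)

```text
clock: 20.45
ee_pos: [0.6406, -0.0286, 0.0477]
ee_rot: [179.9, -0.2, 40.1]
ft_force: [-0.1, 0.5, -3.2]
finger_gap: 0.0583
```

servo_tool(
  deltas=[
    [[50,0,0,0.003,0,0,0],[50,0,0,0.006,0,0,0],[50,0,0,0.008,0,0,0],[50,0,0,0.008,0,0,0]],
  ],
)

```text
clock: 20.85
ee_pos: [0.6406, -0.0286, 0.0455]
ee_rot: [179.9, -0.2, 40.1]
ft_force: [0.0, 0.4, -2.8]
finger_gap: 0.0577
```

servo_tool(
  deltas=[
    [[50,0,0,0.003,0,0,0],[50,0,0,0.004,0,0,0],[50,0,0,0.004,0,0,0]],
  ],
)

```text
clock: 21.15
ee_pos: [0.6407, -0.0286, 0.0453]
ee_rot: [179.9, -0.2, 40.1]
ft_force: [-3.0, -0.7, 6.8]
finger_gap: 0.0585
```

servo_tool(
  deltas=[
    [[70,0,0,0,0,0,0],[82,0,0,0,0,0,0],[82,0,0,0,0,0,0],[82,0,0,0,0,0,0],[82,0,0,-0.05,0,0,0],[82,0,0,-0.15,0,0,0],[82,0,0,-0.3,0,0,0],[82,0,0,-0.45,0,0,0],[82,0,0,-0.6,0,0,0],[82,0,0,-0.65,0,0,0]],
  ],
)

```text
clock: 22.15
ee_pos: [0.6423, -0.0289, 0.247]
ee_rot: [179.5, -0.6, 40.1]
ft_force: [0.3, -0.0, 0.0]
finger_gap: 0.0821
```

Run:
```python
from h import *
st(); p,C,k=grab('scene'); h=cv2.cvtColor(p,cv2.COLOR_BGR2HSV)
m=(h[...,2]>150)&(h[...,1]<60)
ct=blob(m,(243,171)); print('tray scene',rect(wpts(ct,C,k,.016)))
plan(.433,-.094,.24,97)
```

```text
t 22.15 pos [ 0.6423 -0.0289  0.247 ] rot [179.54  -0.57  40.1 ] F [ 0.3 -0.   0. ] gap 0.0821 j [-3.7 25.7 91.6  0.1 62.  46.2]
tray scene (array([473.3, -91.1]), 50.2, 40.3, -78.8)
row 85 [-0.6743 -0.2842  0.0149] [ 0.0017 -0.004   0.1839] | dist 220 mm turn 33.1
```

servo_tool(
  deltas=[
    [[82,-0.11,-0.047,0.015,0.0017,-0.004,0.03],[82,-0.24,-0.1,0.015,0.0017,-0.004,0.07],[82,-0.38,-0.16,0.015,0.0017,-0.004,0.11],[82,-0.52,-0.22,0.015,0.0017,-0.004,0.15],[82,-0.64,-0.27,0.015,0.0017,-0.004,0.184],[82,-0.674,-0.284,0.015,0.0017,-0.004,0.184],[82,-0.674,-0.284,0.015,0.0017,-0.004,0.184]],
  ],
)

```text
clock: 22.9
ee_pos: [0.4316, -0.0942, 0.2397]
ee_rot: [-180.0, 0.0, 7.0]
ft_force: [-0.8, -0.0, -0.2]
finger_gap: 0.082
```

Run:
```python
from h import *
st(); p,C,k=grab('wrist','w6.png'); np.savez('pics/w6.npz',p=p,C=C,k=k); h=cv2.cvtColor(p,cv2.COLOR_BGR2HSV)
print(h[200,280],h[300,280])
for v in(110,130,150):
    m=(h[...,2]>v)&(h[...,1]<60)
    ct=blob(m,(280,200)); print('tray',rect(wpts(ct,C,k,.016)),ct.min(0),ct.max(0))
```

```text
t 22.9 pos [ 0.4316 -0.0942  0.2397] rot [-1.7998e+02  5.0000e-02  6.9800e+00] F [-0.8 -0.  -0.2] gap 0.082 j [-13.9   9.6 116.2   0.   54.3  69.2]
[ 26  22 198] [15 11 93]
tray (array([ 383.4, -105.1]), 711.4, 435.3, -83.0) [0 0] [559 380]
tray (array([ 406.1, -106.9]), 708.2, 396.2, -84.1) [0 0] [559 358]
tray (array([445.4, -95.2]), 95.1, 69.6, 5.5) [246 120] [314 209]
```

View pics/w6.png

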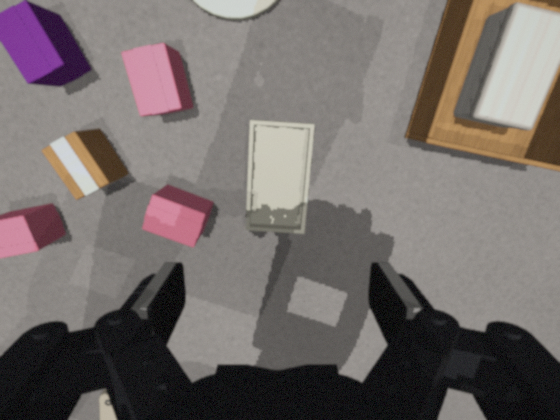

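The tray's corners are (250,121), (315,124), (304,234), (246,230), and the pink box at (178,215) leaves the left finger some room.

Run:
```python
from h import *
d=np.load('pics/w6.npz');p,C,k=d['p'],d['C'],d['k']
q=[(250,121),(315,124),(304,234),(246,230)]; w=np.array(wpts(q,C,k,.016)); print(np.round(w,3).tolist(),w.mean(0),rect(w))
e=[w[0]-w[3],w[1]-w[2]]; print([np.degrees(np.arctan2(v[1],v[0])) for v in e])
w2=np.array(wpts([(206,212),(211,215)],C,k,.048)); print('pink edge',w2)
yaw=np.degrees(np.arctan2(*(e[0]+e[1])[::-1]))
c=w.mean(0); print(yaw); plan(c[0],c[1],.06,yaw+90); plan(c[0],c[1],.016,yaw+90)
```

```text
[[0.488, -0.06], [0.494, -0.126], [0.373, -0.133], [0.37, -0.068]] [ 0.43139082 -0.09667722] (array([431.7, -96.4]), 120.4, 66.2, 3.1)
[np.float64(3.514184587503141), np.float64(3.0700987700240625)]
pink edge [[ 0.39692925 -0.02764819]
 [ 0.39438416 -0.03281566]]
3.2903821752264153
row 85 [-0.008   0.0075  0.6001] [-0.     -0.0002  0.0206] | dist 180 mm turn 3.7
row 85 [-0.0081  0.0075  0.7468] [-0.     -0.0002  0.0206] | dist 224 mm turn 3.7
```

servo_tool(
  deltas=[
    [[77,-0.008,0.0075,0.1,0,0,0.02],[77,-0.008,0.0075,0.25,0,0,0.02],[77,-0.008,0.0075,0.4,0,0,0.02],[77,-0.008,0.0075,0.52,0,0,0.02],[77,-0.008,0.0075,0.62,0,0,0.02],[77,-0.008,0.0075,0.68,0,0,0.02],[77,-0.008,0.0075,0.71,0,0,0.02],[77,-0.008,0.0075,0.73,0,0,0.02],[77,-0.008,0.0075,0.735,0,0,0.02],[77,-0.008,0.0075,0.735,0,0,0.02]],
  ],
)

```text
clock: 23.95
ee_pos: [0.4322, -0.0967, 0.0199]
ee_rot: [180.0, -0.1, 3.4]
ft_force: [-0.5, 0.2, -0.4]
finger_gap: 0.0767
```

servo_tool(
  deltas=[
    [[77,0,0,0.008,0,0,0],[77,0,0,0.016,0,0,0],[77,0,0,0.02,0,0,0],[77,0,0,0.02,0,0,0]],
  ],
)

```text
clock: 24.35
ee_pos: [0.4322, -0.0967, 0.014]
ee_rot: [180.0, -0.1, 3.4]
ft_force: [-0.5, -0.6, 0.1]
finger_gap: 0.0771
```

servo_tool(
  deltas=[
    [[70,0,0,0,0,0,0],[64,0,0,0,0,0,0],[60,0,0,0,0,0,0],[58,0,0,0,0,0,0],[58,0,0,0,0,0,0],[58,0,0,0,0,0,0]],
  ],
)

```text
clock: 24.95
ee_pos: [0.4322, -0.0968, 0.0145]
ee_rot: [180.0, -0.1, 3.4]
ft_force: [-2.0, 0.1, 9.3]
finger_gap: 0.0644
```

servo_tool(
  deltas=[
    [[58,0,0,-0.04,0,0,0],[58,0,0,-0.12,0,0,0],[58,0,0,-0.24,0,0,0],[58,0,0,-0.38,0,0,0],[58,0,0,-0.5,0,0,0],[58,0,0,-0.52,0,0,0]],
  ],
)

```text
clock: 25.55
ee_pos: [0.4339, -0.0972, 0.1749]
ee_rot: [179.8, -0.5, 3.4]
ft_force: [0.3, -0.1, -1.6]
finger_gap: 0.0644
```

Run:
```python
from h import *
st(); plan(.5665,-.300,.17,85.3)
```

```text
t 25.55 pos [ 0.4339 -0.0972  0.1749] rot [179.85  -0.54   3.42] F [ 0.3 -0.1 -1.6] gap 0.0644 j [-14.2  15.8 119.1   0.   44.5  72.4]
row 85 [0.4006 0.701  0.0219] [ 0.0006 -0.0031  0.0451] | dist 242 mm turn 8.1
```

servo_tool(
  deltas=[
    [[58,0.05,0.09,0.02,0,-0.003,0.008],[58,0.13,0.22,0.02,0,-0.003,0.016],[58,0.2,0.35,0.02,0,-0.003,0.026],[58,0.28,0.49,0.02,0,-0.003,0.035],[58,0.35,0.61,0.02,0,-0.003,0.045],[58,0.39,0.68,0.02,0,-0.003,0.045],[58,0.4,0.7,0.022,0,-0.003,0.045],[58,0.4,0.7,0.022,0,-0.003,0.045],[58,0.4,0.7,0.022,0,-0.003,0.045]],
  ],
)

```text
clock: 26.45
ee_pos: [0.5651, -0.2985, 0.1693]
ee_rot: [180.0, 0.1, -4.7]
ft_force: [-1.4, 0.9, -0.8]
finger_gap: 0.0646
```

Run:
```python
from h import *
st(); plan(.5665,-.300,.067,85.3); p,C,k=grab('wrist','w7.png'); np.savez('pics/w7.npz',p=p,C=C,k=k)
```

```text
t 26.45 pos [ 0.5651 -0.2985  0.1693] rot [ 1.7995e+02  1.0000e-01 -4.6700e+00] F [-1.4  0.9 -0.8] gap 0.0646 j [-28.9  30.9  94.5  -0.1  54.6  65.9]
row 85 [0.0057 0.0043 0.3409] [0.0003 0.0006 0.0002] | dist 102 mm turn 0.1
```

View pics/w7.png

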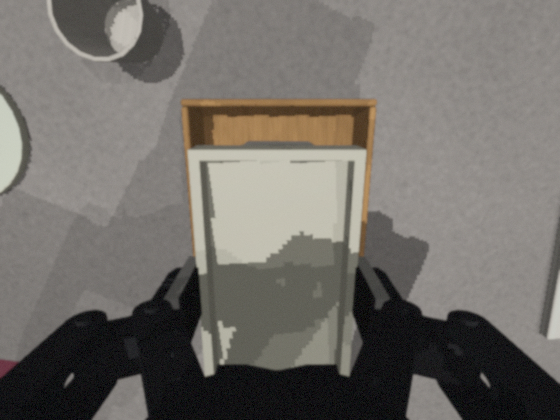

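The tray is held square and level (front edge at row 149, columns 190 to 367). I'll lower it onto the lid.

servo_tool(
  deltas=[
    [[58,0.005,0.004,0.07,0,0,0],[58,0.005,0.004,0.16,0,0,0],[58,0.005,0.004,0.24,0,0,0],[58,0.005,0.004,0.29,0,0,0],[58,0.005,0.004,0.32,0,0,0],[58,0.005,0.004,0.335,0,0,0],[58,0.005,0.004,0.341,0,0,0],[58,0.005,0.004,0.341,0,0,0]],
  ],
)

```text
clock: 27.3
ee_pos: [0.5668, -0.2999, 0.0678]
ee_rot: [179.9, 0.0, -4.6]
ft_force: [-0.2, 0.7, -0.8]
finger_gap: 0.0644
```

servo_tool(
  deltas=[
    [[58,0,0,0.004,0,0,0],[58,0,0,0.008,0,0,0],[58,0,0,0.01,0,0,0],[58,0,0,0.01,0,0,0]],
  ],
)

```text
clock: 27.7
ee_pos: [0.5669, -0.3, 0.0649]
ee_rot: [179.9, 0.0, -4.6]
ft_force: [-1.0, 0.1, -1.0]
finger_gap: 0.0641
```

Run:
```python
from h import *
d=np.load('pics/w7.npz');p,C,k=d['p'],d['C'],d['k']
print(wpts([(190,149),(367,149)],C,k,.1708))
st(); plan(.5665,-.300,.0635,85.3)
```

```text
[array([ 0.62721645, -0.27232415]), array([ 0.62204922, -0.33623325])]
t 27.7 pos [ 0.5669 -0.3     0.0649] rot [ 1.7991e+02  2.0000e-02 -4.6400e+00] F [-1.   0.1 -1. ] gap 0.0641 j [-28.9  39.4  96.2  -0.1  44.4  65.8]
row 85 [-0.0012  0.0002  0.0047] [0.0005 0.0001 0.0003] | dist 1 mm turn 0.1
```

servo_tool(
  deltas=[
    [[58,0,0,0.003,0,0,0],[58,0,0,0.006,0,0,0],[58,0,0,0.007,0,0,0],[58,0,0,0.007,0,0,0]],
  ],
)

```text
clock: 28.1
ee_pos: [0.5669, -0.3, 0.0637]
ee_rot: [179.9, 0.0, -4.6]
ft_force: [-2.1, 1.1, 7.6]
finger_gap: 0.0646
```

servo_tool(
  deltas=[
    [[70,0,0,0,0,0,0],[77,0,0,0,0,0,0],[77,0,0,0,0,0,0],[77,0,0,0,0,0,0],[77,0,0,-0.03,0,0,0],[77,0,0,-0.1,0,0,0],[77,0,0,-0.22,0,0,0],[77,0,0,-0.36,0,0,0],[77,0,0,-0.5,0,0,0],[77,0,0,-0.6,0,0,0]],
  ],
)

```text
clock: 29.1
ee_pos: [0.5676, -0.3001, 0.2475]
ee_rot: [179.8, -0.2, -4.7]
ft_force: [0.2, -0.0, -0.3]
finger_gap: 0.0769
```

Run:
```python
from h import *
st(); p,C,k=grab('wrist','w8.png'); np.savez('pics/w8.npz',p=p,C=C,k=k); h=cv2.cvtColor(p,cv2.COLOR_BGR2HSV)
```

```text
t 29.1 pos [ 0.5676 -0.3001  0.2475] rot [ 1.7983e+02 -1.7000e-01 -4.6500e+00] F [ 0.2 -0.  -0.3] gap 0.0769 j [-28.9  25.8  91.4  -0.1  62.7  65.8]
```

View pics/w8.png

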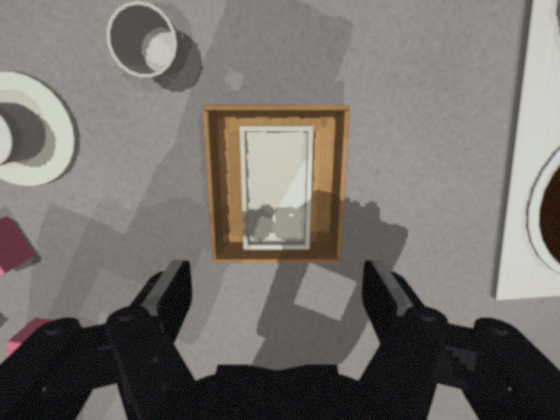

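The tray sits in the box on the lid, level and square, at (239..314, 126..250). Next the snack.

Run:
```python
from h import *
d=np.load('pics/w8.npz');p,C,k=d['p'],d['C'],d['k']
w=np.array(wpts([(239,126),(314,126),(310,250),(243,250)],C,k,.065)); print('tray',w.mean(0),rect(w))
plan(.428,.102,.24,125)
```

```text
tray [ 0.5655766 -0.3006627] (array([ 565.6, -300.6]), 121.2, 67.5, -4.6)
row 85 [-0.5798 -1.3015  0.0283] [ 0.0028 -0.0022 -0.2203] | dist 428 mm turn 39.7
```

servo_tool(
  deltas=[
    [[82,-0.05,-0.12,0,0,0,-0.03],[82,-0.11,-0.25,0,0,0,-0.06],[82,-0.17,-0.38,0,0,0,-0.1],[82,-0.23,-0.51,0,0,0,-0.14],[82,-0.29,-0.65,0,0,0,-0.18],[82,-0.35,-0.79,0,0,0,-0.22],[82,-0.41,-0.92,0.02,0,0,-0.22],[82,-0.445,-1,0.028,0,0,-0.22]],
  ],
)

```text
clock: 29.95
ee_pos: [0.4593, 0.0107, 0.241]
ee_rot: [179.4, -0.2, 35.0]
ft_force: [0.9, 0.1, 0.1]
finger_gap: 0.0821
```

Run:
```python
from h import *
st(); plan(.428,.102,.24,125)
```

```text
t 29.95 pos [0.4593 0.0107 0.241 ] rot [179.45  -0.18  35.03] F [0.9 0.1 0.1] gap 0.0821 j [ 1.000e-01  1.080e+01  1.144e+02 -4.000e-01  5.440e+01  5.530e+01]
row 85 [ 0.0893 -0.3089  0.0005] [ 0.0031 -0.001   0.0002] | dist 96 mm turn 0.6
```

servo_tool(
  deltas=[
    [[82,0.04,-0.14,0,0.003,-0.001,0],[82,0.09,-0.28,0,0.003,-0.001,0],[82,0.09,-0.309,0,0.003,-0.001,0],[82,0.09,-0.309,0,0.003,-0.001,0],[82,0.09,-0.309,0,0.003,-0.001,0]],
  ],
)

```text
clock: 30.45
ee_pos: [0.4285, 0.1016, 0.2404]
ee_rot: [180.0, -0.0, 35.1]
ft_force: [-0.2, -0.1, 0.6]
finger_gap: 0.0819
```

Run:
```python
from h import *
st(); p,C,k=grab('wrist','w9.png'); np.savez('pics/w9.npz',p=p,C=C,k=k)
```

```text
t 30.45 pos [0.4285 0.1016 0.2404] rot [ 1.7995e+02 -3.0000e-02  3.5050e+01] F [-0.2 -0.1  0.6] gap 0.0819 j [ 11.8   9.3 116.3  -0.   54.3  66.8]
```

View pics/w9.png

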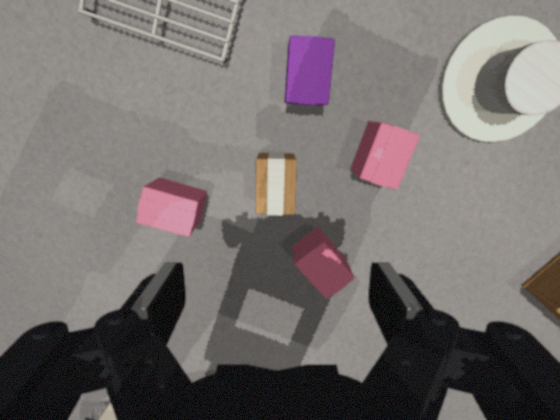

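The snack's top face spans (257..297, 154..215), square to the jaws. The nearest pink box has its corner at (318,230), clear of the right finger (near columns 317 to 333, rows 175 to 197).

Run:
```python
from h import *
d=np.load('pics/w9.npz');p,C,k=d['p'],d['C'],d['k']
w=np.array(wpts([(257,157),(297,154),(296,215),(257,214)],C,k,.048)); print(np.round(w,3).tolist(),w.mean(0),rect(w))
c,L,W,y=rect(w); plan(c[0]/1000,c[1]/1000,.037,y+90)
```

```text
[[0.442, 0.133], [0.466, 0.103], [0.416, 0.068], [0.394, 0.101]] [0.42935575 0.10118879] (array([429.5, 101.6]), 61.1, 39.2, 35.2)
row 85 [2.600e-03 2.000e-04 6.779e-01] [ 0.0003 -0.0001 -0.0012] | dist 203 mm turn 0.2
```

Run:
```python
from h import *
d=np.load('pics/w9.npz');p,C,k=d['p'],d['C'],d['k']
for r in list(range(149,168))+list(range(208,220)): print(r,p[r,263],p[r,276],p[r,290])
for z in(0,.048):
  for v in (154,160,214): print(z,v,ray(C,k,(276,v),z))
```

```text
149 [127 130 136] [125 129 133] [128 133 136]
150 [119 123 126] [125 129 133] [126 128 132]
151 [110 115 121] [121 126 131] [123 126 132]
152 [ 91  99 108] [115 121 125] [115 120 126]
153 [65 80 99] [109 118 120] [ 86  95 107]
154 [51 69 93] [111 119 124] [57 76 94]
155 [48 70 93] [108 118 122] [41 64 88]
156 [47 69 91] [111 117 122] [39 68 89]
157 [47 68 93] [118 125 129] [43 67 93]
158 [ 58  88 116] [142 150 157] [ 54  77 102]
159 [ 73 112 146] [175 185 192] [ 62  97 125]
160 [ 84 129 167] [191 201 207] [ 73 115 149]
161 [ 95 141 177] [194 206 211] [ 85 127 163]
162 [ 92 139 175] [195 206 211] [ 84 129 165]
163 [ 87 137 174] [196 206 210] [ 86 130 167]
164 [ 93 139 176] [198 208 210] [ 83 129 167]
165 [ 88 138 174] [199 210 211] [ 86 132 169]
166 [ 93 138 176] [200 210 210] [ 89 133 169]
167 [ 93 139 175] [198 210 210] [ 88 131 169]
208 [ 98 145 184] [198 209 209] [ 85 131 168]
209 [ 92 143 180] [199 208 210] [ 88 130 167]
210 [ 94 140 178] [197 208 210] [ 82 128 164]
211 [ 91 138 175] [199 210 210] [ 85 129 164]
212 [ 92 132 169] [198 209 208] [ 86 130 166]
213 [101 127 154] [196 206 204] [ 80 118 152]
214 [116 125 140] [175 185 184] [ 76  99 126]
215 [125 129 135] [136 143 143] [66 77 89]
216 [128 131 135] [91 95 96] [69 71 75]
217 [119 121 126] [70 74 76] [71 73 76]
218 [109 113 114] [67 70 74] [69 69 74]
219 [88 91 95] [71 72 74] [66 71 70]
0 154 [0.44895026 0.1158932 ]
0 160 [0.44355732 0.11210689]
0 214 [0.39233401 0.07614378]
0.048 154 [0.45429952 0.11958105]
0.048 160 [0.44962097 0.11629631]
0.048 214 [0.40518309 0.08509714]
```

servo_tool(
  deltas=[
    [[82,-0.0035,0,0.1,0,0,0],[75,-0.0035,0,0.25,0,0,0],[66,-0.0035,0,0.4,0,0,0],[66,-0.0035,0,0.52,0,0,0],[66,-0.0035,0,0.6,0,0,0],[66,-0.0035,0,0.65,0,0,0],[66,-0.0035,0,0.673,0,0,0],[66,-0.0035,0,0.675,0,0,0],[50,-0.0035,0,0.675,0,0,0],[32,-0.0035,0,0.675,0,0,0]],
  ],
)

```text
clock: 31.5
ee_pos: [0.4288, 0.1005, 0.0389]
ee_rot: [179.9, -0.1, 35.0]
ft_force: [-6.5, -4.3, 17.9]
finger_gap: 0.039
```

servo_tool(
  deltas=[
    [[32,0,0,0,0,0,0],[32,0,0,0,0,0,0],[32,0,0,0,0,0,0],[32,0,0,0,0,0,0]],
  ],
)

```text
clock: 31.9
ee_pos: [0.4288, 0.1006, 0.0391]
ee_rot: [179.9, -0.1, 35.0]
ft_force: [0.7, -0.2, -1.0]
finger_gap: 0.039
```

servo_tool(
  deltas=[
    [[32,0,0,-0.06,0,0,0],[32,0,0,-0.18,0,0,0],[32,0,0,-0.32,0,0,0],[32,0,0,-0.46,0,0,0],[32,0,0,-0.55,0,0,0],[32,0,0,-0.55,0,0,0]],
  ],
)

```text
clock: 32.5
ee_pos: [0.4305, 0.1011, 0.2076]
ee_rot: [179.7, -0.5, 35.0]
ft_force: [0.4, -0.3, -0.6]
finger_gap: 0.0392
```

Run:
```python
from h import *
st(); plan(.5658,-.3005,.2,85.4)
```

```text
t 32.5 pos [0.4305 0.1011 0.2076] rot [179.73  -0.53  34.99] F [ 0.4 -0.3 -0.6] gap 0.0392 j [ 11.7  12.3 118.1  -0.   49.1  66.7]
row 85 [-0.3981  1.3552  0.028 ] [ 0.0004 -0.0034  0.2199] | dist 424 mm turn 39.6
```

servo_tool(
  deltas=[
    [[32,-0.03,0.1,0.01,0,-0.003,0.03],[32,-0.07,0.24,0.02,0,-0.003,0.06],[32,-0.11,0.38,0.028,0,-0.003,0.1],[32,-0.15,0.52,0.028,0,-0.003,0.14],[32,-0.2,0.66,0.028,0,-0.003,0.18],[32,-0.24,0.8,0.028,0,-0.003,0.22],[32,-0.28,0.92,0.028,0,-0.003,0.22],[32,-0.294,1,0.028,0,-0.003,0.22],[32,-0.294,1,0.028,0,-0.003,0.22]],
  ],
)

```text
clock: 33.4
ee_pos: [0.5309, -0.1979, 0.1983]
ee_rot: [179.9, -0.1, -4.8]
ft_force: [0.4, 0.8, -0.9]
finger_gap: 0.0394
```

Run:
```python
from h import *
st(); plan(.5667,-.3005,.15,85.4)
```

```text
t 33.4 pos [ 0.5309 -0.1979  0.1983] rot [ 1.7994e+02 -6.0000e-02 -4.7800e+00] F [ 0.4  0.8 -0.9] gap 0.0394 j [-2.160e+01  2.320e+01  1.032e+02 -1.000e-01  5.360e+01  7.320e+01]
row 85 [0.1474 0.3306 0.1614] [ 0.0003 -0.0003 -0.001 ] | dist 119 mm turn 0.2
```

servo_tool(
  deltas=[
    [[32,0.04,0.09,0.03,0,0,-0.001],[32,0.09,0.21,0.08,0,0,-0.001],[32,0.13,0.29,0.12,0,0,-0.001],[32,0.147,0.331,0.161,0,0,-0.001],[32,0.147,0.331,0.161,0,0,-0.001],[32,0.147,0.331,0.161,0,0,-0.001]],
  ],
)

```text
clock: 34.0
ee_pos: [0.5656, -0.2992, 0.1491]
ee_rot: [-180.0, 0.1, -4.6]
ft_force: [-0.6, 0.1, -0.7]
finger_gap: 0.0391
```

Run:
```python
from h import *
st(); plan(.5667,-.3005,.0945,85.4)
p,C,k=grab('wrist','w10.png'); np.savez('pics/w10.npz',p=p,C=C,k=k)
```

```text
t 34.0 pos [ 0.5656 -0.2992  0.1491] rot [-1.7998e+02  9.0000e-02 -4.5900e+00] F [-0.6  0.1 -0.7] gap 0.0391 j [-28.9  32.5  95.   -0.   52.6  65.7]
row 85 [0.0044 0.0041 0.1819] [-0.0001  0.0005  0.0001] | dist 55 mm turn 0.1
```

View pics/w10.png

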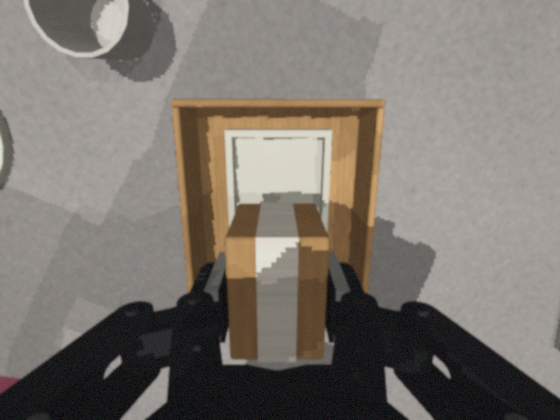

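The snack is held square over the tray, upright.

servo_tool(
  deltas=[
    [[32,0.004,0.004,0.05,0,0,0],[32,0.004,0.004,0.1,0,0,0],[32,0.004,0.004,0.14,0,0,0],[32,0.004,0.004,0.165,0,0,0],[32,0.004,0.004,0.178,0,0,0],[32,0.004,0.004,0.181,0,0,0],[32,0.004,0.004,0.181,0,0,0]],
  ],
)

```text
clock: 34.75
ee_pos: [0.5672, -0.3006, 0.0955]
ee_rot: [180.0, 0.0, -4.6]
ft_force: [0.2, -0.5, 0.4]
finger_gap: 0.0392
```

servo_tool(
  deltas=[
    [[32,0,0,0.003,0,0,0],[32,0,0,0.006,0,0,0],[32,0,0,0.008,0,0,0],[32,0,0,0.008,0,0,0]],
  ],
)

```text
clock: 35.15
ee_pos: [0.5672, -0.3006, 0.0933]
ee_rot: [180.0, 0.0, -4.6]
ft_force: [0.4, -0.9, -0.4]
finger_gap: 0.0391
```

servo_tool(
  deltas=[
    [[32,0,0,0.002,0,0,0],[32,0,0,0.005,0,0,0],[32,0,0,0.006,0,0,0],[32,0,0,0.006,0,0,0]],
  ],
)

```text
clock: 35.55
ee_pos: [0.5672, -0.3007, 0.092]
ee_rot: [180.0, -0.0, -4.6]
ft_force: [-2.2, 1.5, 5.6]
finger_gap: 0.0391
```

servo_tool(
  deltas=[
    [[48,0,0,0,0,0,0],[60,0,0,0,0,0,0],[60,0,0,0,0,0,0],[60,0,0,0,0,0,0],[60,0,0,-0.03,0,0,0],[60,0,0,-0.1,0,0,0],[60,0,0,-0.22,0,0,0],[60,0,0,-0.36,0,0,0],[60,0,0,-0.5,0,0,0],[60,0,0,-0.55,0,0,0]],
  ],
)

```text
clock: 36.55
ee_pos: [0.5691, -0.3016, 0.2627]
ee_rot: [179.8, -0.4, -4.6]
ft_force: [0.1, -1.2, 1.2]
finger_gap: 0.0601
```

servo_tool(
  deltas=[
    [[80,-0.05,-0.15,0,0,0,0],[80,-0.1,-0.3,0,0,0,0],[80,-0.2,-0.45,0,0,0,0],[80,-0.3,-0.6,0,0,0,0],[80,-0.4,-0.7,0,0,0,0],[80,-0.4,-0.7,0,0,0,0]],
  ],
)

```text
clock: 37.15
ee_pos: [0.4615, -0.079, 0.2603]
ee_rot: [179.9, -0.2, -4.4]
ft_force: [0.8, -1.2, 0.1]
finger_gap: 0.08
```

Run:
```python
from h import *
st(); p,C,k=grab('scene','s2.png'); q,_,_=grab('side')
q=cv2.resize(q[180:400,200:500],None,fx=1.9,fy=1.9); p2=cv2.resize(p[110:330,60:480],None,fx=1.5,fy=1.5)
c=np.zeros((p2.shape[0],0,3),np.uint8); H=max(q.shape[0],0)
cv2.imwrite('pics/a.png',q); cv2.imwrite('pics/b.png',p2)
```

```text
t 37.15 pos [ 0.4615 -0.079   0.2603] rot [ 1.7986e+02 -1.5000e-01 -4.3900e+00] F [ 0.8 -1.2  0.1] gap 0.08 j [-1.110e+01  1.010e+01  1.122e+02 -1.000e-01  5.760e+01  8.340e+01]
```

View pics/a.png

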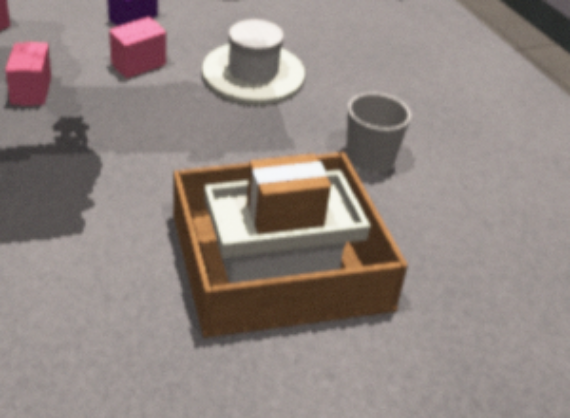

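View pics/b.png

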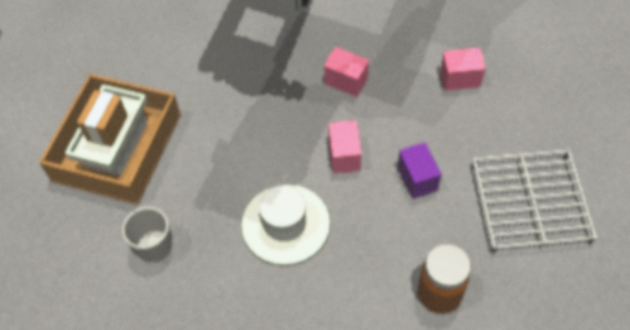

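Both views show the stack upright in the box, the round tin on the board, and the jar and cup untouched. One quick numeric check, then I hand in.

Run:
```python
from h import *
p,C,k=grab('scene'); f=lambda u,v:(60+u/1.5,110+v/1.5)
print('round lid',ray(C,k,f(283,206),.060))
w=np.array(wpts([f(95,90),f(126,97),f(110,143),f(81,134)],C,k,.101)); print('snack top',w.mean(0),rect(w))
w=np.array(wpts([f(107,85),f(146,92),f(113,172),f(68,158)],C,k,.065)); print('tray',w.mean(0),rect(w))
print('cup',ray(C,k,(158,259),.06),'jar',ray(C,k,(358,284),.095))
st(); print(job.finish_job())
```

```text
round lid [ 0.6420049  -0.02745323]
snack top [ 0.57648129 -0.28960584] (array([ 577.2, -290.4]), 80.9, 45.7, 3.3)
tray [ 0.5691775  -0.29337749] (array([ 571.1, -294.7]), 135.1, 67.8, -0.9)
cup [ 0.7013754  -0.19419091] jar [0.69350881 0.18990824]
t 37.3 pos [ 0.4667 -0.0827  0.2616] rot [179.78  -0.49  -4.52] F [-0.3 -1.2  0.2] gap 0.0803 j [-11.4  10.4 111.7  -0.2  57.5  83.2]
the job is handed in; nothing more can be done
None
```

The job is done and handed in at 37.3 s, well inside the 128 s limit. I moved the round tin to the rack, the oblong tin into the gift box, and the round tin onto the cake board. The divider tray then went on the oblong tin's lid, and the snack carton went into the tray.

**Checks that agreed:**
- **Oblong tin:** the close wrist view put it within about 1 mm and 0.5° of the box's middle.
- **Tray:** a close view after release put it within about 1 mm of the oblong tin's centre, turned the same way.
- **Round tin:** it measured about 2 mm from the board's centre.
- **Snack carton:** it was released at first contact, with the gripper within about 1 mm of where I aimed.
- **Final pictures:** everything was upright, with the gripper open and well clear. The jar and cup showed no sign of having moved. I did not re-measure them.

**Check that disagreed:** the last reading of the tray and snack was from corners I picked by eye in the enlarged far view. It came out 5–15 mm off the middle, with sizes that don't fit (snack 81 x 46 mm instead of 56 x 40, tray 135 mm long instead of 120). I took it as a bad reading and trusted the close views for the tray, but the snack had no close look after release.

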